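# Slide a die carrier under the stamping head

### The arm

A 6-joint arm with a two-finger parallel gripper is mounted at the origin on a cart in front of the work surface, level with it; the furniture and walls round the work are solid. World frame = base frame: x ahead of the robot, y to its left, z up, the work surface at z = 0. Lengths are in mm, angles in rad, forces in N, time in s.
With the tool pointing down it reaches from about 200 to 875 mm from the base axis. Payload 3.4 kg.
Tool frame: the origin (TCP) lies between the finger pads; the fingertips stand 17 mm ahead of it and the grasp point (between the pads) lies 2 mm behind it; z points along the fingers, y is the direction in which the jaws open and shut (so a half turn about z gives the same grasp; the last joint's range is limited). The gripper opens to 94 mm and grips with 3 to 60 N. Pads are 16 mm wide; open, the fingers measure 119 mm over their backs; the gripper's body (75 mm by 177 mm) begins 78 mm behind the grasp point.
Start: joints at [1.022, 0.276, 1.505, -0, 1.361, -0.121], TCP at [238.571, 523.209, 222.493] pointing down, gripper open.
Joint ranges: [-2.89, 2.89], [-0.75, 2.08], [0.22, 2.7], [-1.18, 4.32], [0.11, 2.71], [-2.7, 2.7]. Speed limits (rad/s): [2.57, 2.57, 3.14, 3.14, 3.14, 3.14].

### API

Orientations are given as a unit quaternion [x, y, z, w].
In Python, from workcell import telemetry, cams, ticket gives the robot as it stands.
- The arm moves only by the shell command python3 -m handwheel 'ROWS' [FORCE]. ROWS is JSON, a list of rows, each a list of 7 numbers: the shift along the tool's x, y, z in mm, then the turn, a rotation vector about the tool's x, y, z in rad, then the finger opening in mm, from 0 to 94. A call has 1 to 5 rows; each row is the pose to reach, as a shift and turn from the pose commanded when the call began, along the tool's axes at that moment; what a row does not reach only later rows make up. A row lasts 1/10 s, in which the tool goes at most 50 mm and 8.59 degrees, less where a joint would pass 70% of its speed; a pose out of reach is approached as far as the arm can. A call with a gripper value outside its range is refused whole. The fingers move at their own pace and stop on an object; FORCE is the grip in N (left out, the last holds). Time passes only in rows, so rows that repeat a pose let the fingers close. It gives the time, the measured TCP pose, the force and the opening at its end, in the units of the state.
- telemetry.sense(): the state, without advancing time (a new reading comes with each control period).
- cams.capture(name): name is "side" or "top"; returns a dict with "pixels" (480x640x3 uint8, blue, green, red), "camera_matrix" (3x3 intrinsics, pixels), "position" and "orientation" of the camera in the world. Camera axes: x right, y down, z forward; pixel columns grow to the right and rows downward; lengths in mm; the calibration is good to about 2 mm. A picture is of the moment at which its call begins. There is no depth.
- ticket.close_job(): hands the job in, once; it reports no verdict.
The state is a dict: "t": time; "joint_pos": joint angles; "qd": joint speeds; "effort": joint torques, N m; "tool_pos": TCP position; "tool_rot": TCP orientation; "wrist_force": force on the tool from outside, world axes, zero at the start; "wrist_torque": the same for the moment, N m; "width": opening from 0.0 (shut) to 1.0 (fully open).
Only numpy, scipy, OpenCV 4.12 (cv2) and the standard library are available. Lean on these libraries where they do the work, as an engineer would, in place of code of your own. Each camera call takes 0.05 s, during which the arm holds its last target.

### The job

Load the die carrier into the bench stamping head: lift it by the black bar at its rear, lay it flat in the channel in front of the low green bridge with its narrowed nose towards the bridge, then slide it in under the bridge until its nose has pushed the orange bumper behind fully in and stands solid against the stop. Press it home firmly, at about 12 N and never above 25 N, for a good second, then let go and leave it home; do not ram the head, and leave the other things where they are.

Things in the scene. Friction and masses are not known exactly. Their poses are not given: they have to be found in the camera images.
- die_carrier: loose blue metal plate 150 mm long (x), 60 mm wide (y), 12 mm thick, 0.2 to 0.4 kg, with a brass die let into its top and a black bar across its rear. Origin: centre of its underside; +x points to the nose, z up. The last 16 mm at the nose taper to about 50 mm wide.
- grip (a point): point in the black bar of the carrier, to grasp from above: the bar is 14 mm thick (x), 56 mm wide (y) and stands from the plate's top, 12 mm, to 46 mm above the carrier's underside; the point is in its middle, 33 mm above the underside, 64 mm behind the carrier's centre. Keep fingertips above the plate. Axes as the carrier's.
- nose (a point): middle of the carrier's front (nose) edge, at its underside, 75 mm ahead of its centre. Axes as the carrier's.
- stamper: bench stamping head, fixed: green base 290 x 130 mm with a grey bed (its top 16 mm above the bench) and a low green bridge with a brass block on top, 60 mm high in all. Origin: on the bench at the middle of the tunnel's mouth; +x is the way the carrier slides in, z up.
- channel (a point): a point on the bed, in the middle of the channel, 90 mm in front of the tunnel's mouth. The channel runs from 172 mm in front of the mouth to the mouth, between steel rails 7 mm high and 71 mm apart; over the last 25 mm cheeks narrow it to 63 mm. Axes as the stamper's.
- mouth (a point): middle of the tunnel's mouth, on the bed. The tunnel under the bridge is 50 mm long, 63 mm wide and 14.5 mm high, so that only the plate of the carrier goes in, not the bar; when home, the middle of the bar is still 54 to 79 mm in front of the mouth. Axes as the stamper's.
- roller (a point): a sprung roller in the tunnel's left (+y) wall, 25 mm inside the mouth. It pushes the passing plate to the right with about 3 to 7 N, so that the carrier drags by about 2 to 6 N well before it meets the bumper; bearing down on the carrier adds to the drag. Axes as the stamper's.
- bumper (a joint): travel (m) of the orange bumper, 44 mm wide, on the steel depth stop (black thumb knob) on the bed behind the bridge: 0 standing out, 0.005 fully in, where it stands solid; its spring is weak (under 1 N) and it stays in while the carrier stays. The stop is clamped at a different depth each time, not measured: fully home the nose is 60 to 85 mm beyond the tunnel's mouth.
- wax_pot: white pot with lid, 50 mm across, 57 mm high, a bystander; origin under its centre
- dome_anvil: dark steel puck, 50 mm across, 14 mm high, a bystander; origin under its centre
- beeswax: yellow wax cake 35 x 52 x 19 mm, a bystander; origin under its centre
- edge_slicker: small turned beech tool 27 x 98 x 27 mm, a bystander; origin under its centre

How it is judged:
By the outcome, as a careful person would: the job done as asked, in the order asked, and still so for the second after the job is handed in, with the robot touching nothing.
It also fails if it takes over 72 s, if anything falls off the work surface, if the arm or the gripper's body presses on something with over 40 N, if the wrist force passes 120 N, or if a joint passes its speed limit or range.

## Working session

There is one attempt and no reset: what is moved stays moved. The work goes in short steps, Python scripts to look and compute and a shell command to move; the robot and the scene stay as the last step left them, time stands still between calls to the robot, and variables do not carry over. Pictures are saved under pics/ and viewed, and the job is handed in when it is done.

```bash
ls; mkdir -p pics
python3 - <<'E'
from workcell import telemetry, cams
import cv2
for n in("side","top"):
    c=cams.capture(n); cv2.imwrite(f"pics/{n}0.png",c["pixels"]); print(n,c["camera_matrix"],c["position"],c["orientation"])
print(telemetry.sense())
E
```

```text
pics
side [[539.26105417   0.         313.31387434]
 [  0.         539.26105417 237.42289292]
 [  0.           0.           1.        ]] [ 374.879452   -508.24349597 1009.22153037] [ 0.95379473 -0.11373275  0.0354328  -0.27583506]
top [[568.99262506   0.         324.80667572]
 [  0.         568.99262506 241.20227604]
 [  0.           0.           1.        ]] [ 476.39239392   69.42958369 1375.04665152] [-0.69675981  0.71673781 -0.02445655  0.01464768]
{'t': 0.1, 'joint_pos': array([ 1.02198857e+00,  2.76539440e-01,  1.50601579e+00, -1.94399836e-05,
        1.36069693e+00, -1.20973893e-01]), 'qd': array([ 0.00034768, -0.00022392, -0.00375524,  0.0007743 , -0.00112513,
       -0.00098641]), 'effort': array([ 8.62024717e-04, -4.05454946e+01, -2.37781656e+01,  7.02035381e-02,
        2.98821484e-02, -4.21802736e-05]), 'tool_pos': array([238.30902744, 522.75447378, 221.68314994]), 'tool_rot': array([ 2.12287107e-01,  9.77206987e-01, -7.86779601e-04, -2.63734648e-04]), 'wrist_force': array([ 1.36800614, -0.44993103, -0.37735242]), 'wrist_torque': array([ 0.02091597, -0.0488605 , -0.00734238]), 'width': 1.0024712742649695}
```

View pics/side0.png

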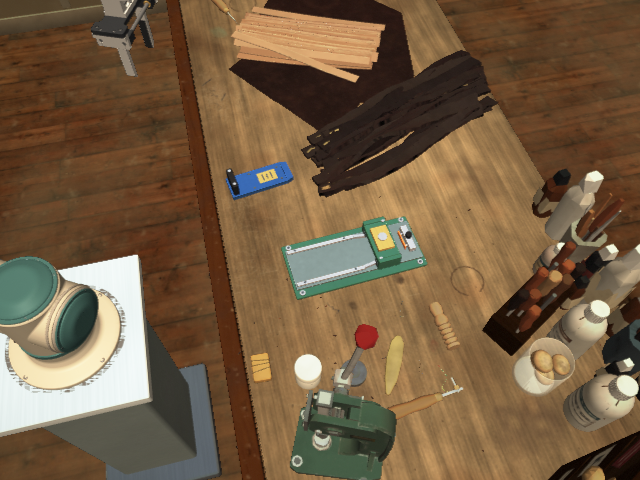

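View pics/top0.png

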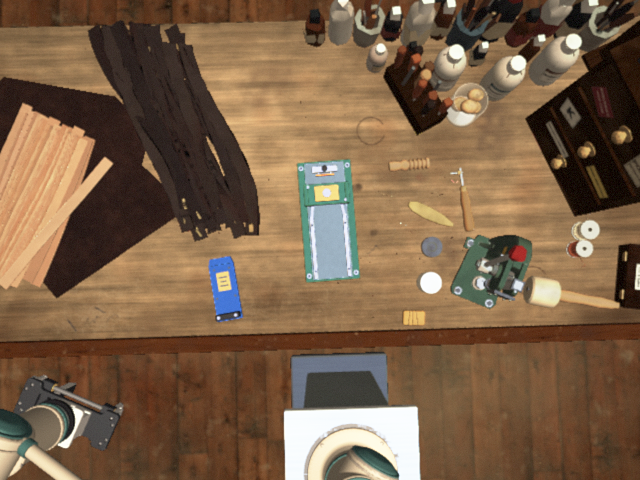

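The side view shows the carrier at about (260,180) with its bar at the left end, and the stamper at about (355,255). In the top view they are at (225,288) and (328,222), with the bridge at (326,192). The nose and the bridge both point roughly +x (up in the top view).

```bash
cat > h.py <<'E'
import numpy as np, cv2
from workcell import telemetry, cams
from scipy.spatial.transform import Rotation as R
def ray(c,uv):
    K=c["camera_matrix"]; d=np.linalg.inv(K)@np.array([uv[0],uv[1],1.]); 
    return np.array(c["position"]), R.from_quat(c["orientation"]).as_matrix()@d
def plane(c,uv,z):
    p,d=ray(c,uv); return p+d*(z-p[2])/d[2]
def tri(c1,u1,c2,u2):
    p,d=ray(c1,u1);q,e=ray(c2,u2); s=np.linalg.lstsq(np.c_[d,-e],q-p,rcond=None)[0]
    a=p+s[0]*d;b=q+s[1]*e; return (a+b)/2,np.linalg.norm(a-b)
def proj(c,P):
    v=R.from_quat(c["orientation"]).as_matrix().T@(np.array(P)-c["position"]); v=c["camera_matrix"]@v; return v[:2]/v[2]
E
python3 - <<'E'
from h import *
def crop(im,x0,y0,x1,y1,s): return cv2.resize(im[y0:y1,x0:x1],None,fx=s,fy=s,interpolation=cv2.INTER_CUBIC)
t=cv2.imread('pics/top0.png');s=cv2.imread('pics/side0.png')
cv2.imwrite('pics/c1.png',crop(t,200,150,370,330,3.3)); cv2.imwrite('pics/c2.png',crop(s,220,150,440,310,3.6))
for n,im in(("top",t),("side",s)):
    c=cams.capture(n); hsv=cv2.cvtColor(c["pixels"],cv2.COLOR_BGR2HSV)
    m=cv2.inRange(hsv,(105,130,60),(125,255,255))
    cs=cv2.findContours(m,0,2)[0]; k=max(cs,key=cv2.contourArea)
    r=cv2.minAreaRect(k); print(n,cv2.contourArea(k),r); 
    bx=cv2.boxPoints(r); print(bx.round(1).tolist()); print([plane(c,b,12)[:2].round(1).tolist() for b in bx])
    m=cv2.inRange(hsv,(60,90,40),(85,255,255)); m[:150]=0
    for k in sorted(cv2.findContours(m,0,2)[0],key=cv2.contourArea)[-3:]:
        r=cv2.minAreaRect(k);bx=cv2.boxPoints(r);print('green',cv2.contourArea(k),bx.round(1).tolist(),[plane(c,b,12)[:2].round(1).tolist() for b in bx])
E
```

```text
top 1293.5 ((224.729736328125, 288.3783874511719), (61.81401824951172, 24.988645553588867), 80.53767395019531)
[[207.3000030517578, 259.8999938964844], [232.0, 255.8000030517578], [242.10000610351562, 316.79998779296875], [217.5, 320.8999938964844]]
[[514.6, 331.3], [522.7, 272.3], [377.1, 251.1], [369.2, 309.7]]
green 6.5 [[343.0, 160.0], [349.0, 160.0], [349.0, 162.0], [343.0, 162.0]] [[747.1, -0.2], [746.7, -14.7], [741.8, -14.6], [742.2, -0.1]]
green 7.5 [[352.0, 275.0], [358.0, 275.0], [358.0, 277.0], [352.0, 277.0]] [[468.8, -13.3], [468.4, -27.7], [463.6, -27.5], [464.0, -13.2]]
green 1212.0 [[297.8999938964844, 171.10000610351562], [350.1000061035156, 166.89999389648438], [358.20001220703125, 269.0], [306.1000061035156, 273.20001220703125]] [[722.9, 109.6], [729.7, -16.8], [482.8, -28.7], [476.4, 96.5]]
side 1152.0 ((259.5782775878906, 179.35052490234375), (22.0126953125, 64.48705291748047), 72.6459732055664)
[[225.5, 178.5], [287.1000061035156, 159.1999969482422], [293.6000061035156, 180.1999969482422], [232.10000610351562, 199.5]]
[[366.9, 310.2], [519.9, 334.1], [521.3, 267.8], [372.3, 246.1]]
green 0.0 [[387.0, 227.0], [387.0, 227.0], [387.0, 227.0], [387.0, 227.0]] [[693.9, 91.4], [693.9, 91.4], [693.9, 91.4], [693.9, 91.4]]
green 2.0 [[403.0, 217.0], [404.20001220703125, 216.60000610351562], [405.29998779296875, 219.89999389648438], [404.1000061035156, 220.3000030517578]] [[737.1, 108.7], [740.1, 109.1], [739.6, 100.0], [736.6, 99.6]]
green 1716.0 [[280.1000061035156, 244.10000610351562], [411.3999938964844, 208.39999389648438], [426.5, 263.8999938964844], [295.29998779296875, 299.70001220703125]] [[454.5, 103.0], [763.2, 126.8], [746.7, -17.7], [457.4, -34.2]]
```

View pics/c1.png

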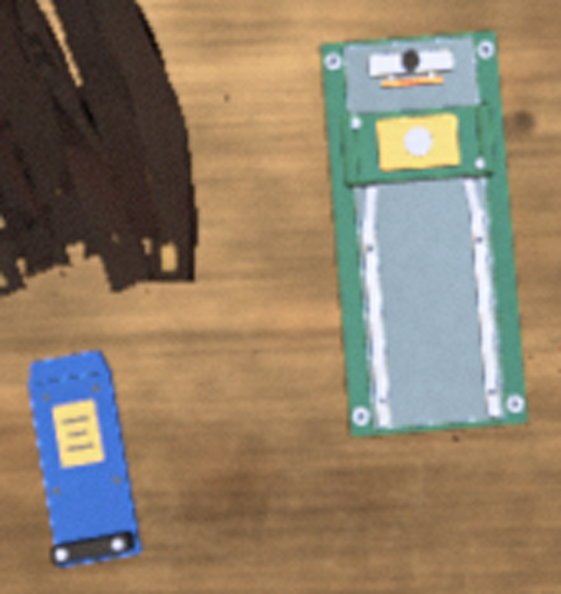

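View pics/c2.png

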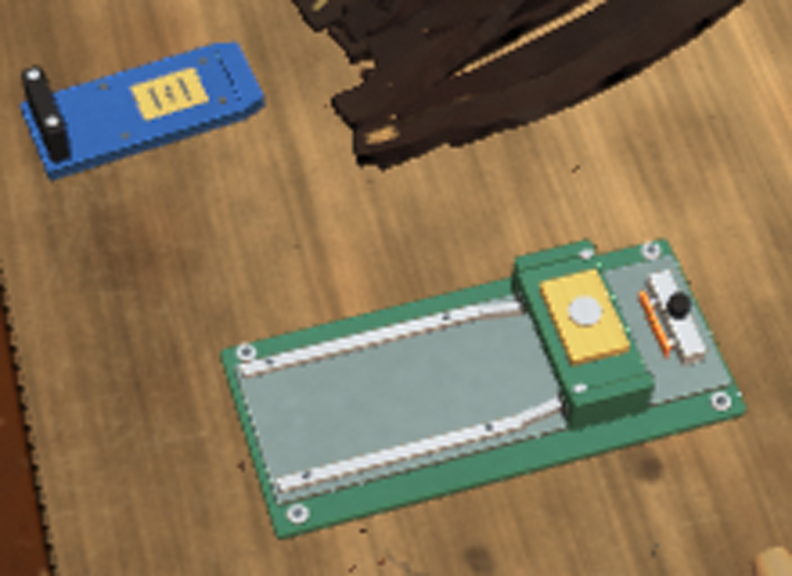

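Run:
```python
from h import *
T=cams.capture("top");S=cams.capture("side")
a=lambda x,y:(200+x/3.3,150+y/3.3); b=lambda x,y:(220+x/3.6,150+y/3.6)
def show(n,t,s):
    p,e=tri(T,a(*t),S,b(*s)); print(n,p.round(1),round(e,1)); return p
P={}
for n,t,s in [("barL",(61,554),(33,74)),("barR",(118,545),(51,121)),("boltFL",(334,61),(651,249)),("boltFR",(486,48),(721,400)),("boltRL",(361,415),(246,351)),("boltRR",(515,403),(297,512)),
 ("railLrear",(384,424),(245,370)),("railRrear",(494,413),(283,486)),("knob",(411,60),(679,304)),("screwL",(369,247),(446,317)),("screwR",(479,240),(489,427)),
 ("bridgeBL top",(348,184),(515,262)),("bridgeBR top",(490,177),(570,389)),("boltcyl",(419,141),(585,311)),("orL",(382,83),(643,294)),("orR",(443,81),(668,352)),
 ("noseL",(36,362),(212,43)),("noseR",(102,352),(238,43))]: P[n]=show(n,t,s)
ax=(P["boltFL"]+P["boltFR"]-P["boltRL"]-P["boltRR"])/2; print("stamper yaw",np.arctan2(ax[1],ax[0]),"c",(P["boltFL"]+P["boltFR"]+P["boltRL"]+P["boltRR"])/4, np.linalg.norm(ax))
d=P["boltFL"]+P["boltRL"]-P["boltFR"]-P["boltRR"];print(np.arctan2(-d[0],d[1]))
d=P["barL"]-P["barR"];print("bar yaw",np.arctan2(-d[0],d[1]),(P["barL"]+P["barR"])/2)
# plane-based: rails at z=23, bed 16
for c,f,pts in((T,a,[(384,424),(372,186),(494,413),(470,182)]),(S,b,[(245,370),(520,306),(283,486),(560,402)])):
    print([plane(c,f(*p),23)[:2].round(1).tolist() for p in pts])
for n,c in(("top",T),("side",S)):
    hsv=cv2.cvtColor(c["pixels"],cv2.COLOR_BGR2HSV)
    m=cv2.inRange(hsv,(5,170,150),(16,255,255)); 
    ks=[k for k in cv2.findContours(m,0,2)[0] if cv2.contourArea(k)>3]
    print(n,[cv2.boundingRect(k) for k in ks])
    m=cv2.inRange(hsv,(20,60,150),(32,255,255))
```

```text
barL [378.9 300.8  48.9] 0.1
barR [384.  260.8  48.9] 0.2
boltFL [728.4 101.2  17. ] 0.6
boltFR [735.  -10.   15.4] 0.1
boltRL [469.8  88.6  15.2] 0.2
boltRR [475.3 -23.   15.4] 0.2
railLrear [464.4  71.9  22.3] 2.7
railRrear [469.6  -7.5  20.8] 2.0
knob [723.4  45.4  40.5] 0.8
screwL [590.9  79.4  22.7] 0.0
screwR [ 5.941e+02 -2.000e-01  2.490e+01] 1.1
bridgeBL top [635.   92.7  47.3] 1.8
bridgeBR top [635.6  -7.5  64.1] 2.7
boltcyl [661.7  41.8  60.9] 0.4
orL [710.3  66.6  24.3] 1.1
orR [710.3  22.3  27.6] 1.6
noseL [506.4 322.4  20. ] 16.9
noseR [512.1 265.   84.1] 13.0
stamper yaw 0.04928134721994948 c [602.11863608  39.20076868  15.76983342] 259.4402977080648
0.054055207582547504
bar yaw 0.12633650173519226 [381.43109299 280.78049636  48.8967779 ]
[[463.0, 72.1], [635.1, 76.0], [468.7, -7.2], [636.0, 5.0]]
[[465.6, 71.3], [636.3, 76.4], [470.4, -8.8], [640.1, 7.0]]
top [(446, 98, 6, 7), (420, 80, 6, 5), (412, 54, 9, 9)]
side [(532, 306, 7, 8), (564, 260, 11, 10), (398, 232, 7, 13)]
```

```bash
cat >> h.py <<'E'
def goal(x,y,z,yaw):
    s=telemetry.sense(); Rm=R.from_quat(s["tool_rot"]); ty=np.array([np.cos(yaw),np.sin(yaw),0]); tz=np.array([0,0,-1.]); tx=np.cross(ty,tz)
    G=R.from_matrix(np.c_[tx,ty,tz]); print("pos",s["tool_pos"].round(1),"shift",Rm.inv().apply(np.array([x,y,z])-s["tool_pos"]).round(2),"rot",(Rm.inv()*G).as_rotvec().round(4),"F",s["wrist_force"].round(2),"T",s["wrist_torque"].round(3),"t",round(s["t"],2),"w",round(s["width"]*94,1),"q",s["joint_pos"].round(2))
E
python3 -c "
from h import *
goal(381.5,281,120,.145)"
```

```text
pos [238.5 523.1 222.2] shift [-230.53 -160.92  102.27] rot [-4.00e-04  2.00e-04  9.98e-01] F [-0.82  0.43 -0.02] T [ 0.009 -0.036 -0.003] t 0.3 w 94.0 q [ 1.02  0.28  1.51 -0.    1.36 -0.12]
```

```bash
python3 -m handwheel '[[-40,-28,10,0,0,0.14,94],[-80,-56,25,0,0,0.28,94],[-120,-84,45,0,0,0.42,80],[-160,-112,60,0,0,0.56,60],[-195,-136,80,0,0,0.7,50]]' 40
python3 -c "
from h import *
goal(381.5,281,110,.145)"
```

```text
t: 0.8
tool_pos: [359.8, 318.6, 143.3]
tool_rot: [0.537, 0.844, 0.001, 0.001]
wrist_force: [0.4, 0.5, -0.2]
width: 0.783
pos [359.8 318.6 143.3] shift [-43.27   3.64  33.31] rot [ 0.0022 -0.0005  0.2927] F [ 0.37  0.45 -0.23] T [-0.006  0.05  -0.033] t 0.8 w 73.6 q [ 0.58  0.2   1.83 -0.    1.12  0.14]
```

```bash
python3 -m handwheel '[[-20,2,16,0,0,0.14,44],[-41,3.5,30,0,0,0.28,44],[-43.3,3.6,33.3,0,0,0.292,44],[-43.3,3.6,33.3,0,0,0.292,44],[-43.3,3.6,33.3,0,0,0.292,44]]' 40
python3 - <<'E'
from h import *
goal(381.5,281,34.5,.145)
for n in("side","top"):
    c=cams.capture(n)["pixels"]; c=c[110:260,180:380] if n=="side" else c[220:370,140:340]; cv2.imwrite(f"pics/a_{n}.png",cv2.resize(c,None,fx=4,fy=4,interpolation=2))
E
```

```text
t: 1.3
tool_pos: [380.6, 283.3, 110.5]
tool_rot: [0.651, 0.759, 0.001, -0.0]
wrist_force: [-0.0, -0.7, 0.3]
width: 0.469
pos [380.6 283.3 110.5] shift [-2.48  0.43 75.98] rot [ 0.0009 -0.0009  0.0081] F [-0.02 -0.72  0.34] T [-0.075  0.063  0.046] t 1.3 w 44.1 q [0.49 0.22 1.89 0.   1.03 0.34]
```

View pics/a_side.png

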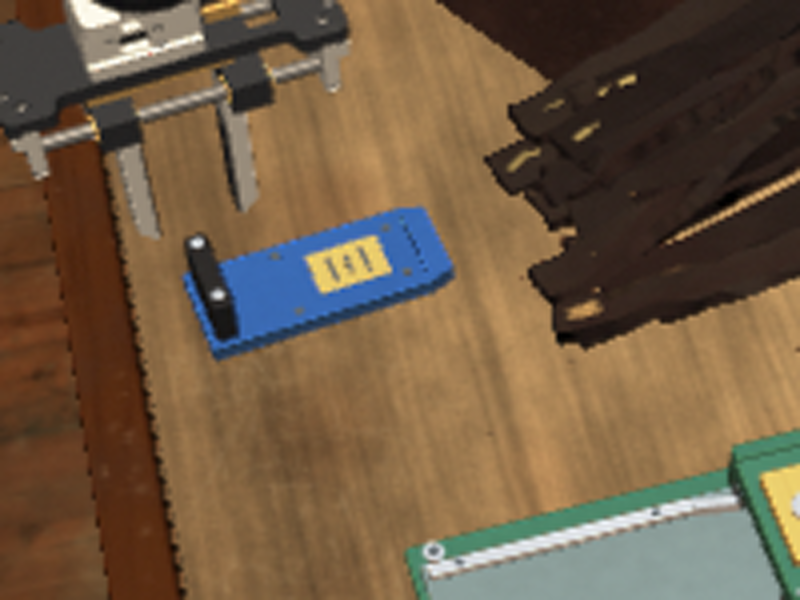

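View pics/a_top.png

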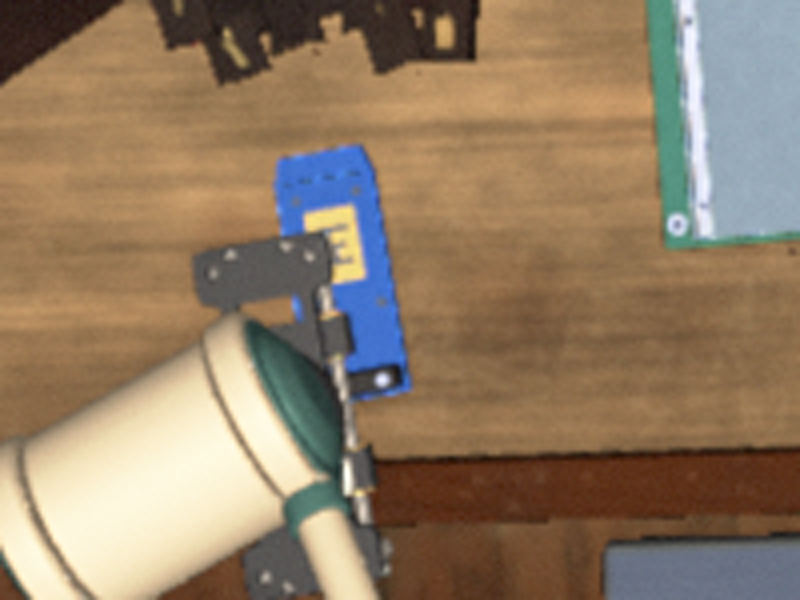

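The side view shows the two fingers above and astride the bar (crop 150,235 and 245,205; bar at 210,285). I'll descend.

```bash
python3 -m handwheel '[[-1.5,0.4,25,0,0,0.004,44],[-2,0.4,50,0,0,0.004,44],[-2,0.4,65,0,0,0.004,44],[-2,0.4,75.5,0,0,0.004,44],[-2,0.4,75.5,0,0,0.004,44]]' 40
python3 - <<'E'
from h import *
goal(381.5,281,34.5,.145)
for n in("side",):
    c=cams.capture(n)["pixels"]; c=c[110:260,180:380]; cv2.imwrite(f"pics/b_{n}.png",cv2.resize(c,None,fx=4,fy=4,interpolation=2))
E
```

```text
t: 1.9
tool_pos: [380.5, 280.7, 33.7]
tool_rot: [0.653, 0.758, -0.001, -0.0]
wrist_force: [0.5, -0.7, -0.4]
width: 0.468
pos [380.5 280.7  33.7] shift [ 0.12  1.06 -0.81] rot [-0.0017  0.0005  0.0034] F [ 0.55 -0.68 -0.38] T [-0.016  0.026 -0.038] t 1.9 w 44.0 q [0.49 0.32 1.99 0.   0.84 0.34]
```

View pics/b_side.png

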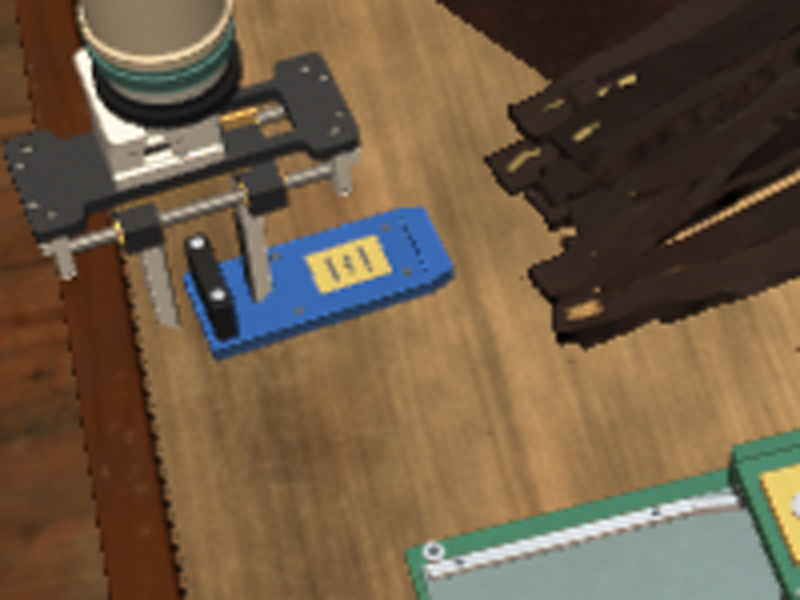

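The fingers are on either side of the bar, tips just above the plate. I'll close, then lift slightly.

```bash
python3 -m handwheel '[[0,0.5,-1,0,0,0,20],[0,0.5,-1,0,0,0,8],[0,0.5,-1,0,0,0,8],[0,0.5,-1,0,0,0,8],[0,0.5,-1,0,0,0,8]]' 45
python3 -m handwheel '[[0,0,0,0,0,0,8],[0,0,0,0,0,0,8],[0,0,-5,0,0,0,8],[0,0,-15,0,0,0,8],[0,0,-25,0,0,0,8]]' 45
python3 -m handwheel '[[0,0,-15,0,0,0,8],[0,0,-35,0,0,0,8],[0,0,-50,0,0,0,8],[0,0,-50,0,0,0,8],[0,0,-50,0,0,0,8]]' 45
python3 - <<'E'
from h import *
goal(479.2,32.9,105,.051)
for n in("side","top"):
    c=cams.capture(n)["pixels"]; c=c[110:260,180:380] if n=="side" else c[220:370,140:340]; cv2.imwrite(f"pics/d_{n}.png",cv2.resize(c,None,fx=4,fy=4,interpolation=2))
E
```

```text
t: 2.45
tool_pos: [381.9, 280.6, 35.8]
tool_rot: [0.653, 0.757, 0.0, 0.0]
wrist_force: [-1.3, 0.8, 3.3]
width: 0.144
t: 2.95
tool_pos: [381.4, 280.3, 60.8]
tool_rot: [0.653, 0.757, -0.0, -0.0]
wrist_force: [-0.2, -0.3, -2.5]
width: 0.142
t: 3.45
tool_pos: [381.7, 280.5, 110.7]
tool_rot: [0.653, 0.757, 0.0, 0.0]
wrist_force: [-0.7, -1.6, -2.0]
width: 0.144
pos [381.7 280.5 110.7] shift [-259.22   60.2     5.61] rot [ 0.0006 -0.0003  0.096 ] F [-0.74 -1.6  -1.97] T [-0.024  0.197 -0.067] t 3.45 w 13.6 q [0.49 0.22 1.89 0.   1.03 0.34]
```

View pics/d_side.png

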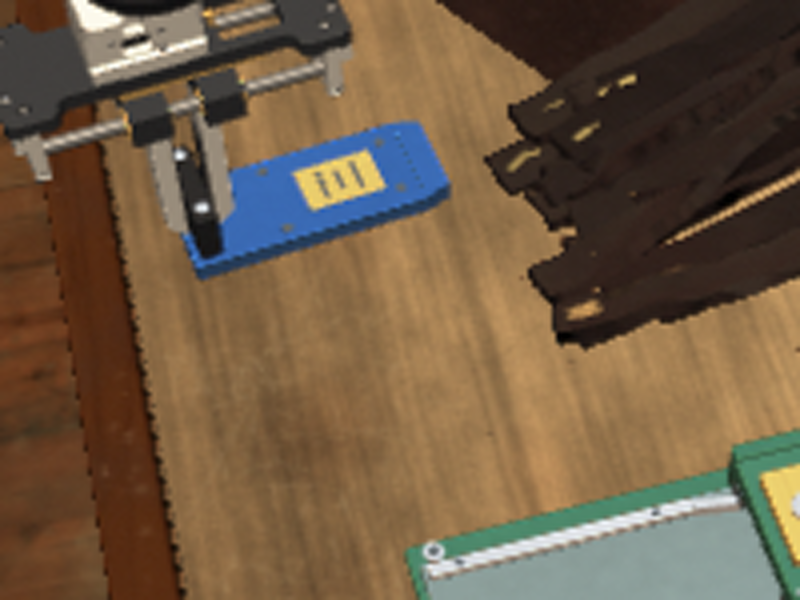

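View pics/d_top.png

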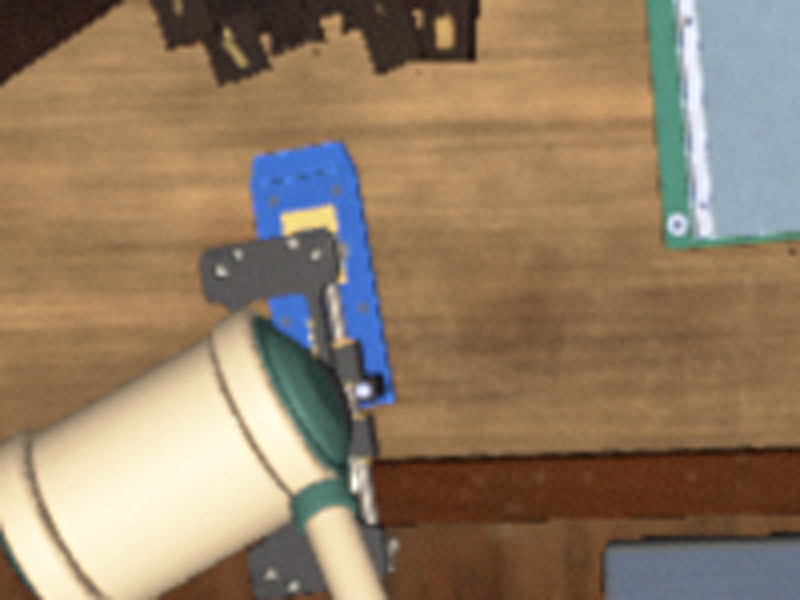

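The carrier was lifted level, with the grip on the bar's middle. I'll move it over the channel.

```bash
python3 -m handwheel '[[-30,7,0,0,0,-0.01,8],[-70,16,0,0,0,-0.03,8],[-110,25,0,0,0,0.03,8],[-150,35,0,0,0,0.05,8],[-190,45,0,0,0,0.07,8]]' 45
python3 -m handwheel '[[-35,8,0,0,0,0.01,8],[-58,13,3,0,0,0.024,8],[-68,15,5,0,0,0.026,8],[-69,15.2,5.6,0,0,0.026,8],[-69,15.2,5.6,0,0,0.026,8]]' 45
python3 -m handwheel '[[0,0,0,0,0,0,8],[0,0,0,0,0,0,8]]' 45
python3 - <<'E'
from h import *
goal(479.2,32.9,75,.051)
for n in("side","top"):
    c=cams.capture(n)["pixels"]; cv2.imwrite(f"pics/e_{n}_full.png",c);c=c[170:320,240:440] if n=="side" else c[150:300,240:440]; cv2.imwrite(f"pics/e_{n}.png",cv2.resize(c,None,fx=4,fy=4,interpolation=2))
E
```

```text
t: 4.05
tool_pos: [453.7, 97.7, 109.5]
tool_rot: [0.68, 0.734, -0.001, -0.001]
wrist_force: [0.5, 0.2, -2.9]
width: 0.147
t: 4.55
tool_pos: [473.7, 32.3, 104.2]
tool_rot: [0.689, 0.725, -0.0, -0.001]
wrist_force: [0.9, -0.1, -2.7]
width: 0.147
t: 4.75
tool_pos: [474.2, 32.7, 104.8]
tool_rot: [0.688, 0.725, 0.0, -0.0]
wrist_force: [-1.0, -0.4, -2.0]
width: 0.148
pos [474.2  32.7 104.8] shift [-0.03  5.02 29.84] rot [-0.0001 -0.0004  0.0017] F [-0.98 -0.44 -1.97] T [-0.08   0.136  0.045] t 4.75 w 13.9 q [-0.08  0.23  1.89  0.    1.02 -0.13]
```

View pics/e_side.png

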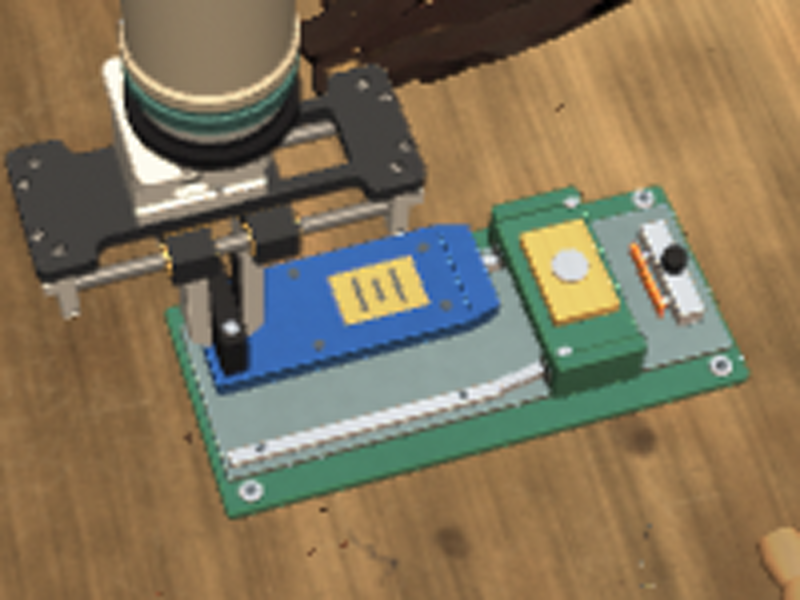

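View pics/e_top.png

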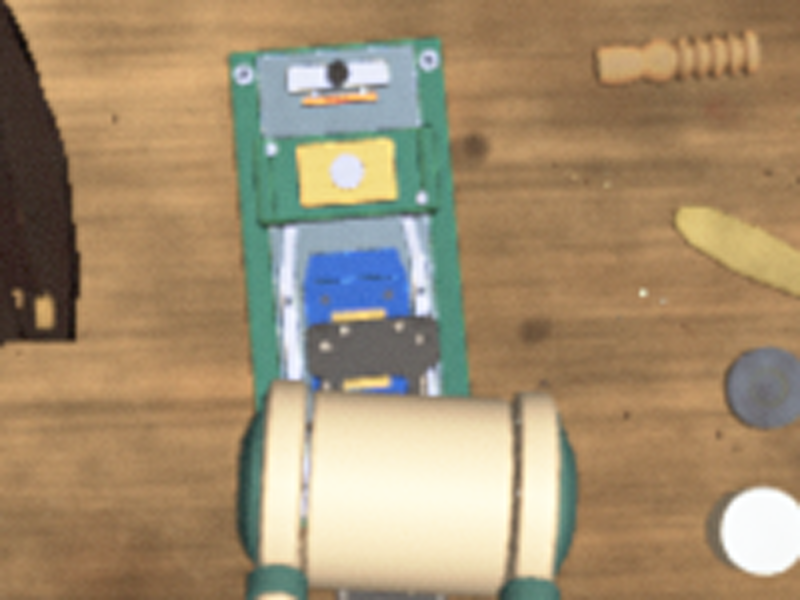

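Run:
```python
from h import *
T=cams.capture("top");S=cams.capture("side")
for x,y in((303,300),(411,296),(313,252),(397,250)):
    p=plane(T,(240+x/4,150+y/4),81); print(p.round(1),"lat",round((p[1]-39.2)-0.051*(p[0]-602.1),1),"along to mouth",round(p[0]-638,1))
a=plane(T,(240+290/4,150+300/4),23);b=plane(T,(240+420/4,150+290/4),23)
for p in(a,b): print(p.round(1),"rail lat",round((p[1]-39.2)-0.051*(p[0]-602.1),1))
hsv=cv2.cvtColor(T["pixels"],cv2.COLOR_BGR2HSV)
m=cv2.inRange(hsv,(105,130,60),(125,255,255))
for v in range(214,228,2): 
    c=np.flatnonzero(m[v,300:360])
    if len(c): 
        p=plane(T,(300+c[0],v),81);q=plane(T,(301+c[-1],v),81); print(v,c[0]+300,c[-1]+301,p[0].round(1),(p[1]-q[1]).round(1),"midlat",((p+q)[1]/2-39.2-0.051*((p+q)[0]/2-602.1)).round(1))
```

```text
[585.4  70.   81. ] lat 31.7 along to mouth -52.6
[586.    8.4  81. ] lat -30.0 along to mouth -52.0
[612.7  63.6  81. ] lat 23.8 along to mouth -25.3
[612.5  15.6  81. ] lat -24.2 along to mouth -25.5
[590.5  77.8  23. ] rail lat 39.2
[5.943e+02 2.000e-01 2.300e+01] rail lat -38.6
214 318 340 610.4 50.2 midlat -0.5
216 317 341 605.9 54.8 midlat -0.1
218 317 342 601.3 57.1 midlat -0.9
220 316 342 596.8 59.3 midlat 0.6
222 316 342 592.2 59.3 midlat 1.0
224 316 342 587.6 59.3 midlat 1.3
226 317 342 583.0 57.0 midlat 0.6
```

Nose is at x≈613 (25 mm before the mouth), lateral offset within 1 mm and yaw matched. I'll lower it.

```bash
python3 -m handwheel '[[0,2,15,0,0,0,8],[0,3,30,0,0,0,8],[0,3,42,0,0,0,8],[0,3,48,0,0,0,8],[0,3,48,0,0,0,8]]' 45
python3 -m handwheel '[[0,0,1,0,0,0,8],[0,0,2,0,0,0,8],[0,0,3,0,0,0,8],[0,0,4,0,0,0,8],[0,0,4,0,0,0,8]]' 45
python3 - <<'E'
from h import *
goal(479.2,32.9,51.8,.051)
for n in("side","top"):
    c=cams.capture(n)["pixels"]; c=c[170:320,240:440] if n=="side" else c[150:300,240:440]; cv2.imwrite(f"pics/f_{n}.png",cv2.resize(c,None,fx=4,fy=4,interpolation=2))
E
```

```text
t: 5.45
tool_pos: [477.0, 31.9, 56.2]
tool_rot: [0.689, 0.725, -0.0, -0.001]
wrist_force: [-1.0, 0.1, -3.0]
width: 0.144
t: 5.95
tool_pos: [477.6, 31.7, 52.9]
tool_rot: [0.689, 0.725, 0.0, 0.0]
wrist_force: [-0.2, -0.1, -2.2]
width: 0.144
pos [477.6  31.7  52.9] shift [1.13 1.67 1.05] rot [ 0.0002 -0.0001 -0.    ] F [-0.2  -0.14 -2.24] T [-0.064  0.154  0.04 ] t 5.95 w 13.5 q [-0.08  0.3   1.96  0.    0.89 -0.13]
```

View pics/f_side.png

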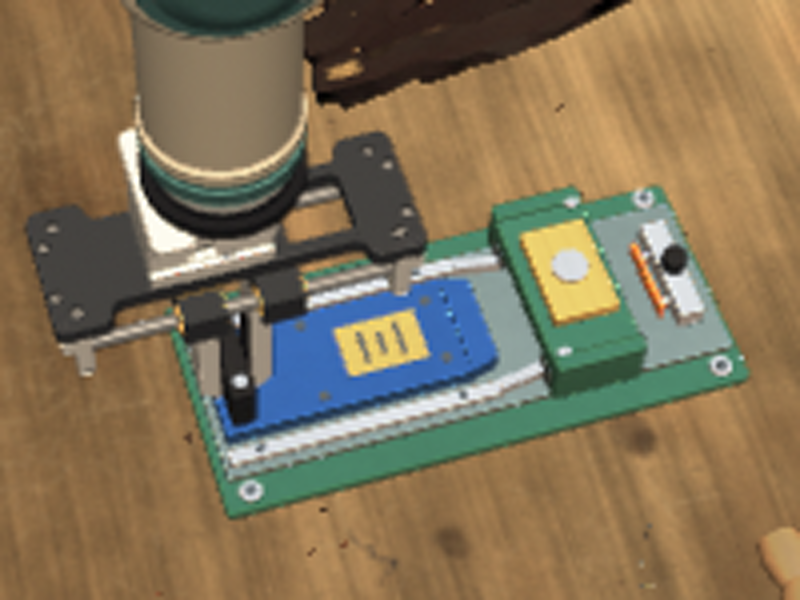

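View pics/f_top.png

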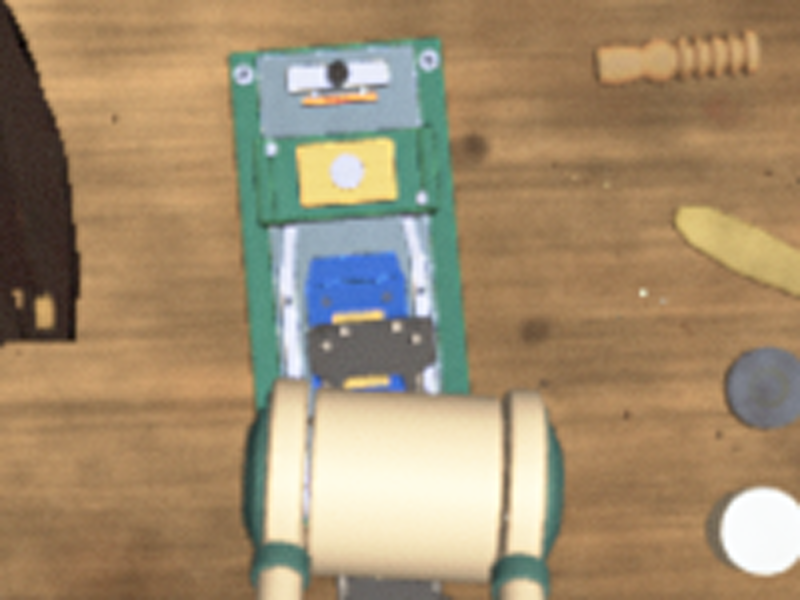

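The plate sits between the rails, nose short of the mouth. Wrist force still shows its weight, about 1 mm to go. I'll lower to contact.

```bash
for i in 1 2 3; do python3 -m handwheel '[[0,0,0.5,0,0,0,8],[0,0,0.5,0,0,0,8]]' 45; python3 -c "
from h import *
goal(479.2,32.9,51.8,.051)"; done
```

```text
t: 6.25
tool_pos: [477.5, 31.7, 52.3]
tool_rot: [0.689, 0.725, 0.0, -0.0]
wrist_force: [-0.2, 0.4, -2.0]
width: 0.143
pos [477.5  31.7  52.3] shift [1.1  1.72 0.46] rot [-0.     -0.0001  0.    ] F [-0.19  0.38 -1.98] T [-0.066  0.169  0.017] t 6.25 w 13.4 q [-0.08  0.3   1.96  0.    0.89 -0.13]
t: 6.45
tool_pos: [477.6, 31.7, 51.9]
tool_rot: [0.689, 0.725, 0.0, 0.0]
wrist_force: [0.4, 0.7, -2.2]
width: 0.145
pos [477.6  31.7  51.9] shift [1.13 1.64 0.08] rot [ 0.0002 -0.0001 -0.0001] F [ 0.42  0.67 -2.2 ] T [-0.076  0.167  0.01 ] t 6.45 w 13.6 q [-0.08  0.3   1.96  0.    0.89 -0.13]
t: 6.65
tool_pos: [477.7, 31.7, 51.8]
tool_rot: [0.689, 0.725, 0.0, 0.0]
wrist_force: [-2.2, -1.0, 5.3]
width: 0.147
pos [477.7  31.7  51.8] shift [1.12 1.61 0.03] rot [0.0004 0.     0.0001] F [-2.16 -0.97  5.3 ] T [-0.049  0.429 -0.025] t 6.65 w 13.8 q [-0.08  0.3   1.96  0.    0.88 -0.13]
```

Contact at z=51.8 as predicted. I'll relieve the down-force a little and start sliding forward (tool +y).

```bash
cat > w.py <<'E'
from h import *
s=telemetry.sense();y=.051;f=s["wrist_force"];p=s["tool_pos"]
d=p-np.array([638,41,16]);c,n=np.cos(y),np.sin(y)
Rm=R.from_quat(s["tool_rot"]).as_matrix()
print("t %.2f along grip %.1f nose %.1f lat %.2f z %.1f | Falong %.1f Flat %.1f Fz %.1f | T %s yaw %.4f w %.1f"%(s["t"],d[0]*c+d[1]*n,d[0]*c+d[1]*n+139,-d[0]*n+d[1]*c,p[2],f[0]*c+f[1]*n,-f[0]*n+f[1]*c,f[2],s["wrist_torque"].round(2),np.arctan2(Rm[1,1],Rm[0,1]),s["width"]*94))
E
python3 -m handwheel '[[0,0,-0.35,0,0,0,8],[0,0,-0.35,0,0,0,8]]' 35; python3 w.py
python3 -m handwheel '[[0,2,0,0,0,0,8],[0,4,0,0,0,0,8],[0,6,0,0,0,0,8],[0,8,0,0,0,0,8],[0,10,0,0,0,0,8]]' 35; python3 w.py
python3 -m handwheel '[[0,0,0,0,0,0,8]]' 35; python3 w.py
```

```text
t: 6.85
tool_pos: [477.6, 31.7, 51.8]
tool_rot: [0.689, 0.725, 0.0, 0.0]
wrist_force: [-1.8, -0.4, 3.0]
width: 0.148
t 6.85 along grip -160.7 nose -21.7 lat -1.10 z 51.8 | Falong -1.9 Flat -0.3 Fz 3.0 | T [-0.08  0.38  0.02] yaw 0.0510 w 13.9
t: 7.35
tool_pos: [486.0, 32.3, 51.8]
tool_rot: [0.689, 0.725, -0.001, -0.001]
wrist_force: [-4.8, -0.1, 6.3]
width: 0.144
t 7.35 along grip -152.3 nose -13.3 lat -0.98 z 51.8 | Falong -4.8 Flat 0.1 Fz 6.3 | T [-0.07  0.62  0.04] yaw 0.0512 w 13.5
t: 7.45
tool_pos: [486.6, 32.3, 51.8]
tool_rot: [0.689, 0.725, -0.001, -0.001]
wrist_force: [-3.6, -0.3, 5.4]
width: 0.148
t 7.45 along grip -151.6 nose -12.6 lat -1.00 z 51.8 | Falong -3.6 Flat -0.1 Fz 5.4 | T [-0.07  0.48  0.04] yaw 0.0512 w 13.9
```

```bash
python3 -m handwheel '[[0.4,1,-0.3,0,0,0,8],[0.7,2.5,-0.35,0,0,0,8],[0.7,4,-0.35,0,0,0,8],[0.7,5.5,-0.35,0,0,0,8],[0.7,7,-0.35,0,0,0,8]]' 35; python3 w.py
python3 -m handwheel '[[0,1.5,0,0,0,0,8],[0,3,0,0,0,0,8]]' 35; python3 w.py
python3 -m handwheel '[[0,1.5,0,0,0,0,8],[0,3,0,0,0,0,8]]' 35; python3 w.py
python3 - <<'E'
from h import *
for n in("side","top"):
    c=cams.capture(n)["pixels"]; c=c[170:320,240:440] if n=="side" else c[150:300,240:440]; cv2.imwrite(f"pics/g_{n}.png",cv2.resize(c,None,fx=4,fy=4,interpolation=2))
E
```

```text
t: 7.95
tool_pos: [494.7, 33.3, 51.8]
tool_rot: [0.689, 0.725, 0.0, -0.0]
wrist_force: [-1.3, -0.4, 0.1]
width: 0.143
t 7.95 along grip -143.5 nose -4.5 lat -0.35 z 51.8 | Falong -1.3 Flat -0.3 Fz 0.1 | T [-0.03  0.32  0.02] yaw 0.0509 w 13.5
t: 8.15
tool_pos: [497.9, 33.4, 51.8]
tool_rot: [0.689, 0.725, 0.0, 0.0]
wrist_force: [-0.2, 0.3, -1.3]
width: 0.145
t 8.15 along grip -140.3 nose -1.3 lat -0.40 z 51.8 | Falong -0.2 Flat 0.3 Fz -1.3 | T [-0.08  0.2  -0.02] yaw 0.0510 w 13.6
t: 8.35
tool_pos: [500.8, 33.6, 51.9]
tool_rot: [0.689, 0.725, 0.0, 0.0]
wrist_force: [-0.0, -0.3, -1.8]
width: 0.147
t 8.35 along grip -137.4 nose 1.6 lat -0.41 z 51.9 | Falong -0.0 Flat -0.3 Fz -1.8 | T [-0.08  0.16 -0.02] yaw 0.0509 w 13.8
```

View pics/g_side.png

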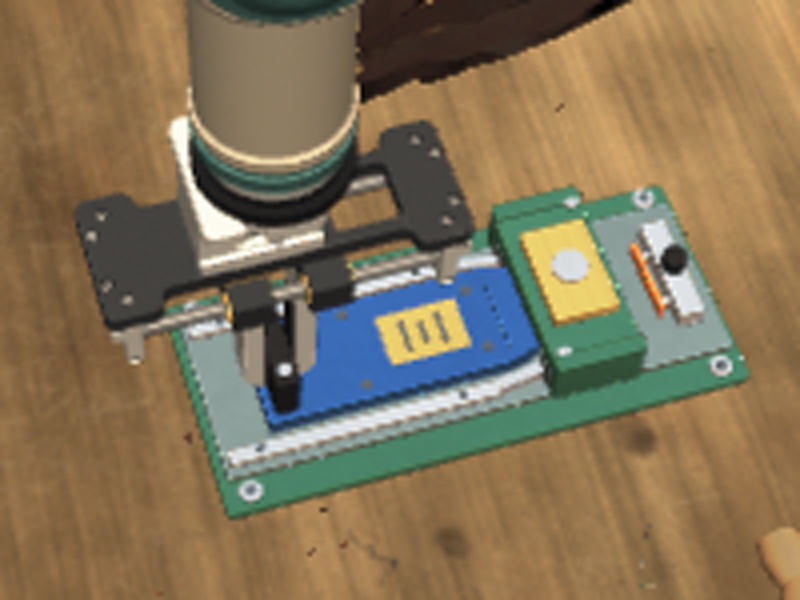

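View pics/g_top.png

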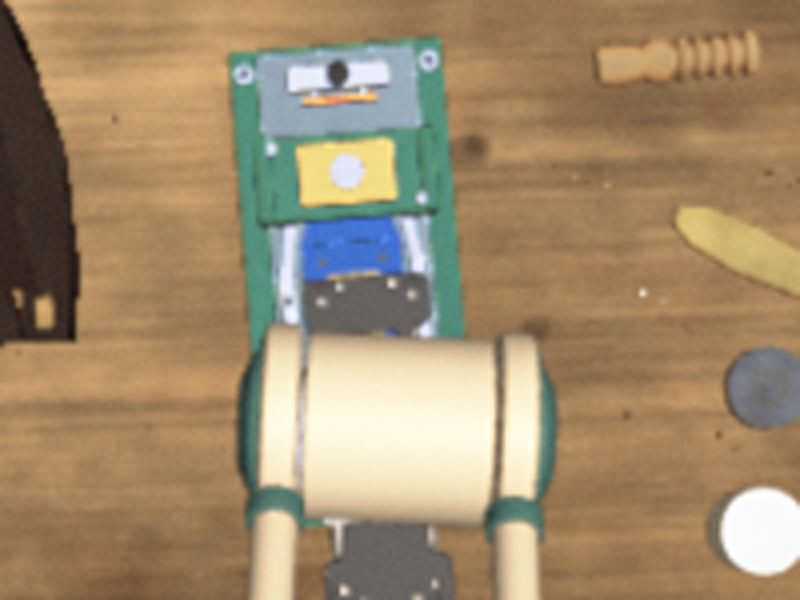

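Nose is at the mouth, centred, with no contact forces. I'll go on in, with checks.

```bash
python3 -m handwheel '[[0,2,0.1,0,0,0,8],[0,4,0.1,0,0,0,8],[0,6,0.1,0,0,0,8],[0,8,0.1,0,0,0,8]]' 35; python3 w.py
python3 -m handwheel '[[0,2,0,0,0,0,8],[0,4,0,0,0,0,8],[0,6,0,0,0,0,8]]' 35; python3 w.py
python3 -m handwheel '[[0,2,0,0,0,0,8],[0,4,0,0,0,0,8],[0,6,0,0,0,0,8]]' 35; python3 w.py
```

```text
t: 8.85
tool_pos: [508.7, 34.0, 51.9]
tool_rot: [0.689, 0.725, 0.0, 0.0]
wrist_force: [-0.2, -0.3, -2.2]
width: 0.148
t 8.85 along grip -129.5 nose 9.5 lat -0.40 z 51.9 | Falong -0.2 Flat -0.3 Fz -2.2 | T [-0.06  0.17  0.05] yaw 0.0510 w 13.9
t: 9.15
tool_pos: [514.7, 34.3, 51.9]
tool_rot: [0.689, 0.725, 0.0, 0.0]
wrist_force: [-0.4, -0.1, -1.2]
width: 0.148
t 9.15 along grip -123.5 nose 15.5 lat -0.38 z 51.9 | Falong -0.4 Flat -0.1 Fz -1.2 | T [-0.09  0.17  0.03] yaw 0.0510 w 13.9
t: 9.45
tool_pos: [520.6, 34.6, 51.9]
tool_rot: [0.689, 0.725, 0.0, -0.0]
wrist_force: [-0.9, 0.5, -1.6]
width: 0.143
t 9.45 along grip -117.5 nose 21.5 lat -0.39 z 51.9 | Falong -0.9 Flat 0.6 Fz -1.6 | T [-0.04  0.18  0.03] yaw 0.0510 w 13.5
```

```bash
for i in 1 2 3 4; do python3 -m handwheel '[[0,2,0,0,0,0,8],[0,4,0,0,0,0,8]]' 35 >/dev/null; python3 w.py; done
```

```text
t 9.65 along grip -113.5 nose 25.5 lat -0.39 z 51.9 | Falong -0.4 Flat -0.3 Fz -2.5 | T [-0.06  0.11 -0.01] yaw 0.0510 w 13.7
t 9.85 along grip -109.6 nose 29.4 lat -0.37 z 51.9 | Falong -1.6 Flat -0.3 Fz -1.7 | T [-0.08  0.14  0.03] yaw 0.0511 w 13.6
t 10.05 along grip -106.0 nose 33.0 lat -0.52 z 51.9 | Falong -3.4 Flat -0.2 Fz -0.0 | T [-0.25  0.42 -0.11] yaw 0.0510 w 13.9
t 10.25 along grip -103.4 nose 35.6 lat -0.76 z 51.9 | Falong -5.6 Flat -2.0 Fz 3.5 | T [-0.46  0.82 -0.11] yaw 0.0512 w 13.6
```

```bash
python3 -m handwheel '[[0,0,0,0,0,0,8]]' 35 >/dev/null; python3 w.py
for i in 1 2 3; do python3 -m handwheel '[[0,1,-0.1,0,0,0,8],[0,2,-0.1,0,0,0,8]]' 35 >/dev/null; python3 w.py; done
```

```text
t 10.35 along grip -102.9 nose 36.1 lat -0.86 z 51.9 | Falong -4.4 Flat -2.6 Fz 2.2 | T [-0.48  0.59 -0.15] yaw 0.0511 w 13.7
t 10.55 along grip -102.0 nose 37.0 lat -0.93 z 51.9 | Falong -6.4 Flat -2.3 Fz 3.5 | T [-0.62  0.87 -0.13] yaw 0.0512 w 13.6
t 10.75 along grip -100.5 nose 38.5 lat -1.04 z 52.0 | Falong -7.1 Flat -3.6 Fz 3.7 | T [-0.6   0.9  -0.16] yaw 0.0512 w 13.3
t 10.95 along grip -97.0 nose 42.0 lat -1.08 z 52.1 | Falong -3.1 Flat -2.3 Fz 0.3 | T [-0.65  0.61 -0.18] yaw 0.0508 w 13.8
```

The nose is past the roller and drag has dropped to about 3 N. Continuing in small steps.

```bash
for i in 1 2 3 4; do python3 -m handwheel '[[0,1,0,0,0,0,8],[0,2,0,0,0,0,8],[0,3,0,0,0,0,8]]' 35 >/dev/null; python3 w.py; done
```

```text
t 11.25 along grip -92.7 nose 46.3 lat -0.74 z 52.0 | Falong -2.6 Flat -3.4 Fz -1.8 | T [-0.78  0.55 -0.24] yaw 0.0509 w 13.5
t 11.55 along grip -89.6 nose 49.4 lat -0.49 z 52.1 | Falong -2.7 Flat -5.1 Fz -1.7 | T [-0.84  0.54 -0.37] yaw 0.0510 w 13.9
t 11.85 along grip -86.7 nose 52.3 lat -0.44 z 52.1 | Falong -1.7 Flat -4.1 Fz -1.5 | T [-0.84  0.64 -0.33] yaw 0.0510 w 13.7
t 12.15 along grip -83.6 nose 55.4 lat -0.42 z 52.2 | Falong -2.5 Flat -3.0 Fz -3.1 | T [-0.81  0.61 -0.29] yaw 0.0510 w 13.9
```

```bash
for i in 1 2 3; do python3 -m handwheel '[[0,1,0.08,0,0,0,8],[0,2,0.1,0,0,0,8],[0,3,0.1,0,0,0,8]]' 35 >/dev/null; python3 w.py; done
python3 - <<'E'
from h import *
for n in("side","top"):
    c=cams.capture(n)["pixels"]; c=c[190:290,320:440] if n=="side" else c[140:240,270:390]; cv2.imwrite(f"pics/i_{n}.png",cv2.resize(c,None,fx=6,fy=6,interpolation=2))
E
```

```text
t 12.45 along grip -80.7 nose 58.3 lat -0.40 z 52.1 | Falong -1.9 Flat -2.6 Fz -3.0 | T [-0.87  0.63 -0.35] yaw 0.0511 w 13.9
t 12.75 along grip -77.7 nose 61.3 lat -0.42 z 52.0 | Falong -2.6 Flat -3.1 Fz -2.5 | T [-0.85  0.54 -0.31] yaw 0.0510 w 13.3
t 13.05 along grip -74.7 nose 64.3 lat -0.39 z 52.0 | Falong -2.6 Flat -3.1 Fz -1.0 | T [-0.87  0.66 -0.33] yaw 0.0510 w 13.9
```

View pics/i_side.png

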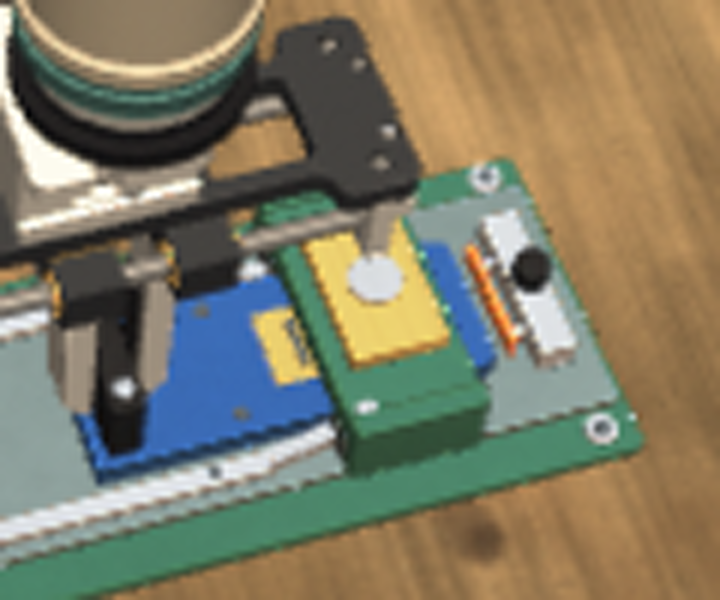

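View pics/i_top.png

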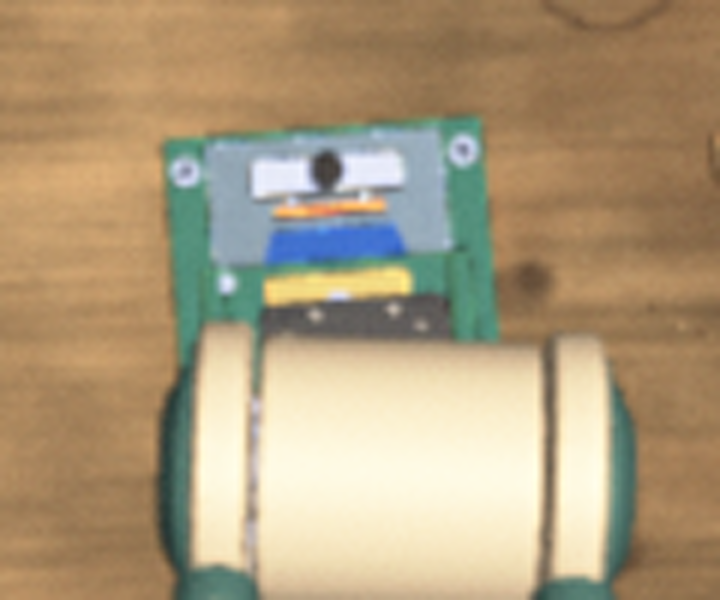

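The nose (i_top row ≈225) is about 4 mm short of the orange bumper (row ≈212), so home should be about 9 mm further. Small steps now.

```bash
for i in 1 2 3 4 5 6; do python3 -m handwheel '[[0,0.5,0,0,0,0,8],[0,1,0,0,0,0,8]]' 35 >/dev/null; python3 w.py; done
```

```text
t 13.35 along grip -73.8 nose 65.2 lat -0.42 z 51.9 | Falong -3.7 Flat -4.2 Fz -1.3 | T [-0.87  0.6  -0.35] yaw 0.0510 w 13.8
t 13.55 along grip -72.8 nose 66.2 lat -0.40 z 51.9 | Falong -3.0 Flat -3.0 Fz -0.3 | T [-0.93  0.65 -0.32] yaw 0.0510 w 13.8
t 13.75 along grip -71.7 nose 67.3 lat -0.43 z 51.9 | Falong -3.6 Flat -2.9 Fz -0.9 | T [-0.85  0.56 -0.28] yaw 0.0510 w 13.5
t 13.95 along grip -70.8 nose 68.2 lat -0.41 z 51.9 | Falong -2.6 Flat -3.9 Fz -0.9 | T [-0.86  0.59 -0.23] yaw 0.0511 w 14.0
t 14.15 along grip -69.8 nose 69.2 lat -0.41 z 51.9 | Falong -3.5 Flat -4.2 Fz -0.4 | T [-0.91  0.65 -0.3 ] yaw 0.0511 w 13.6
t 14.35 along grip -68.7 nose 70.3 lat -0.45 z 52.0 | Falong -3.5 Flat -3.6 Fz -0.3 | T [-0.83  0.65 -0.31] yaw 0.0511 w 13.8
```

```bash
for i in 1 2 3 4 5; do python3 -m handwheel '[[0,0.3,0,0,0,0,8],[0,0.6,0,0,0,0,8]]' 35 >/dev/null; python3 w.py; done
```

```text
t 14.55 along grip -68.4 nose 70.6 lat -0.45 z 51.9 | Falong -3.1 Flat -3.0 Fz 0.3 | T [-0.9   0.69 -0.27] yaw 0.0512 w 13.6
t 14.75 along grip -68.1 nose 70.9 lat -0.46 z 51.9 | Falong -4.4 Flat -4.7 Fz -0.1 | T [-0.96  0.7  -0.29] yaw 0.0512 w 13.5
t 14.95 along grip -67.5 nose 71.5 lat -0.46 z 51.9 | Falong -3.7 Flat -4.9 Fz 0.3 | T [-0.9   0.76 -0.27] yaw 0.0512 w 13.7
t 15.15 along grip -66.9 nose 72.1 lat -0.46 z 52.0 | Falong -4.4 Flat -3.7 Fz -0.2 | T [-0.9   0.75 -0.24] yaw 0.0511 w 13.9
t 15.35 along grip -66.3 nose 72.7 lat -0.45 z 51.9 | Falong -4.2 Flat -5.0 Fz 0.5 | T [-0.88  0.72 -0.32] yaw 0.0512 w 13.9
```

```bash
for i in 1 2 3 4 5 6; do python3 -m handwheel '[[0,0.3,0,0,0,0,8],[0,0.5,0,0,0,0,8]]' 35 >/dev/null; python3 w.py; done
```

```text
t 15.55 along grip -65.9 nose 73.1 lat -0.49 z 51.9 | Falong -4.2 Flat -4.3 Fz 1.3 | T [-0.97  0.76 -0.25] yaw 0.0512 w 13.6
t 15.75 along grip -65.4 nose 73.6 lat -0.46 z 52.0 | Falong -4.5 Flat -4.8 Fz -0.4 | T [-0.93  0.84 -0.23] yaw 0.0513 w 13.8
t 15.95 along grip -64.9 nose 74.1 lat -0.48 z 51.9 | Falong -4.9 Flat -4.8 Fz 0.3 | T [-0.88  0.73 -0.26] yaw 0.0512 w 13.8
t 16.15 along grip -64.4 nose 74.6 lat -0.49 z 51.9 | Falong -4.0 Flat -4.5 Fz 0.1 | T [-0.98  0.74 -0.25] yaw 0.0513 w 13.5
t 16.35 along grip -64.0 nose 75.0 lat -0.50 z 51.9 | Falong -4.5 Flat -4.1 Fz 0.3 | T [-0.86  0.8  -0.27] yaw 0.0512 w 13.4
t 16.55 along grip -63.5 nose 75.5 lat -0.50 z 51.9 | Falong -4.8 Flat -4.7 Fz 0.2 | T [-0.93  0.87 -0.29] yaw 0.0513 w 14.0
```

```bash
for i in 1 2 3 4 5; do python3 -m handwheel '[[0,0.3,0,0,0,0,8],[0,0.3,0,0,0,0,8]]' 35 >/dev/null; python3 w.py; done
```

```text
t 16.75 along grip -63.4 nose 75.6 lat -0.48 z 52.0 | Falong -5.5 Flat -4.4 Fz 0.8 | T [-0.94  0.78 -0.3 ] yaw 0.0513 w 13.9
t 16.95 along grip -63.3 nose 75.7 lat -0.49 z 52.0 | Falong -4.8 Flat -4.3 Fz 1.8 | T [-0.92  0.86 -0.21] yaw 0.0513 w 13.6
t 17.15 along grip -63.3 nose 75.7 lat -0.50 z 52.0 | Falong -6.1 Flat -4.2 Fz 1.4 | T [-1.    0.89 -0.23] yaw 0.0514 w 13.6
t 17.35 along grip -63.3 nose 75.7 lat -0.51 z 52.0 | Falong -6.7 Flat -4.6 Fz 2.0 | T [-0.98  1.02 -0.25] yaw 0.0514 w 14.0
t 17.55 along grip -63.3 nose 75.7 lat -0.52 z 52.0 | Falong -7.6 Flat -3.9 Fz 3.0 | T [-0.97  1.01 -0.23] yaw 0.0514 w 14.2
```

Solid: progress stopped at 75.7 mm while force builds at about 0.8 N per 0.3 mm. Pressing up towards about 12–14 N (drag is about 3–4 N of it).

```bash
python3 -m handwheel '[[0,0.4,-0.1,0,0,0,8],[0,0.8,-0.1,0,0,0,8]]' 35 >/dev/null; python3 w.py
python3 -m handwheel '[[0,0.3,-0.1,0,0,0,8],[0,0.6,-0.1,0,0,0,8]]' 35 >/dev/null; python3 w.py
python3 -m handwheel '[[0,0.2,0,0,0,0,8],[0,0.4,0,0,0,0,8]]' 35 >/dev/null; python3 w.py
```

```text
t 17.75 along grip -63.2 nose 75.8 lat -0.52 z 52.0 | Falong -9.0 Flat -4.3 Fz 4.2 | T [-0.99  1.3  -0.21] yaw 0.0516 w 13.8
t 17.95 along grip -63.2 nose 75.8 lat -0.48 z 52.0 | Falong -10.1 Flat -4.8 Fz 4.5 | T [-0.98  1.38 -0.21] yaw 0.0516 w 13.7
t 18.15 along grip -63.1 nose 75.9 lat -0.51 z 52.1 | Falong -10.7 Flat -4.7 Fz 5.1 | T [-1.02  1.4  -0.21] yaw 0.0517 w 13.7
```

```bash
python3 -m handwheel '[[0,0.3,-0.1,0,0,0,8],[0,0.6,-0.1,0,0,0,8],[0,0.9,-0.1,0,0,0,8]]' 35 >/dev/null; python3 w.py
python3 -m handwheel '[[0,0.3,0,0,0,0,8],[0,0.3,0,0,0,0,8]]' 35 >/dev/null; python3 w.py
python3 -m handwheel '[[0,0,0,0,0,0,8],[0,0,0,0,0,0,8],[0,0,0,0,0,0,8]]' 35 >/dev/null; python3 w.py
```

```text
t 18.45 along grip -63.0 nose 76.0 lat -0.48 z 52.1 | Falong -11.4 Flat -4.5 Fz 6.0 | T [-1.03  1.62 -0.23] yaw 0.0518 w 13.8
t 18.65 along grip -63.0 nose 76.0 lat -0.44 z 52.1 | Falong -12.4 Flat -4.9 Fz 5.8 | T [-0.99  1.63 -0.26] yaw 0.0518 w 13.6
t 18.95 along grip -63.0 nose 76.0 lat -0.47 z 52.1 | Falong -11.8 Flat -3.7 Fz 5.4 | T [-1.01  1.64 -0.19] yaw 0.0518 w 13.5
```

Adding about 1 mm so that the stop itself sees close to 12 N after drag, then holding for over a second.

```bash
python3 -m handwheel '[[0,0.4,0,0,0,0,8],[0,0.8,0,0,0,0,8],[0,1.1,0,0,0,0,8]]' 35 >/dev/null; python3 w.py
for i in 1 2 3 4; do python3 -m handwheel '[[0,0,0,0,0,0,8],[0,0,0,0,0,0,8],[0,0,0,0,0,0,8],[0,0,0,0,0,0,8]]' 35 >/dev/null; python3 w.py; done
python3 - <<'E'
from h import *
for n in("side","top"):
    c=cams.capture(n)["pixels"]; c=c[190:290,320:440] if n=="side" else c[140:240,270:390]; cv2.imwrite(f"pics/j_{n}.png",cv2.resize(c,None,fx=6,fy=6,interpolation=2))
E
```

```text
t 19.25 along grip -63.0 nose 76.0 lat -0.42 z 52.0 | Falong -14.2 Flat -5.5 Fz 6.9 | T [-1.09  1.95 -0.18] yaw 0.0520 w 13.7
t 19.65 along grip -63.0 nose 76.0 lat -0.42 z 52.0 | Falong -13.5 Flat -5.5 Fz 7.1 | T [-1.08  1.86 -0.22] yaw 0.0520 w 14.1
t 20.05 along grip -63.0 nose 76.0 lat -0.43 z 52.0 | Falong -13.7 Flat -5.4 Fz 8.3 | T [-1.13  1.87 -0.22] yaw 0.0520 w 13.8
t 20.45 along grip -63.0 nose 76.0 lat -0.43 z 52.1 | Falong -13.5 Flat -3.8 Fz 6.9 | T [-1.07  1.9  -0.19] yaw 0.0519 w 13.6
t 20.85 along grip -63.0 nose 76.0 lat -0.42 z 52.0 | Falong -14.2 Flat -5.0 Fz 6.8 | T [-1.04  1.87 -0.23] yaw 0.0520 w 14.2
```

View pics/j_side.png

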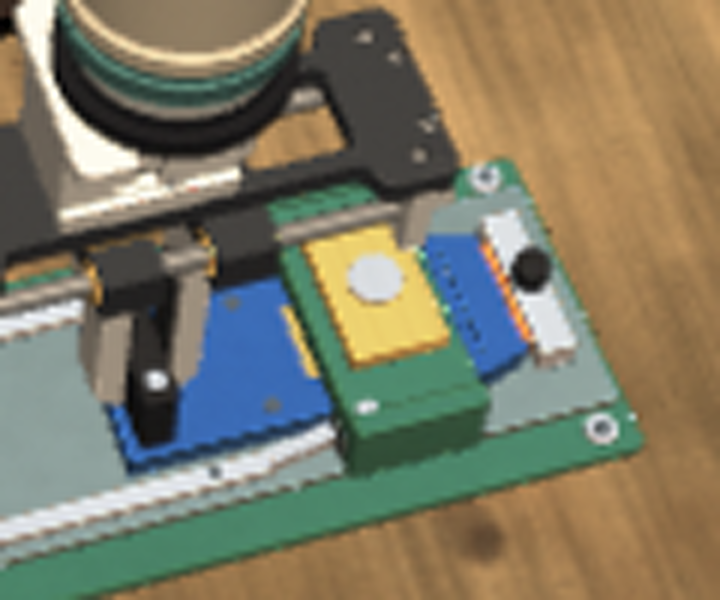

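View pics/j_top.png

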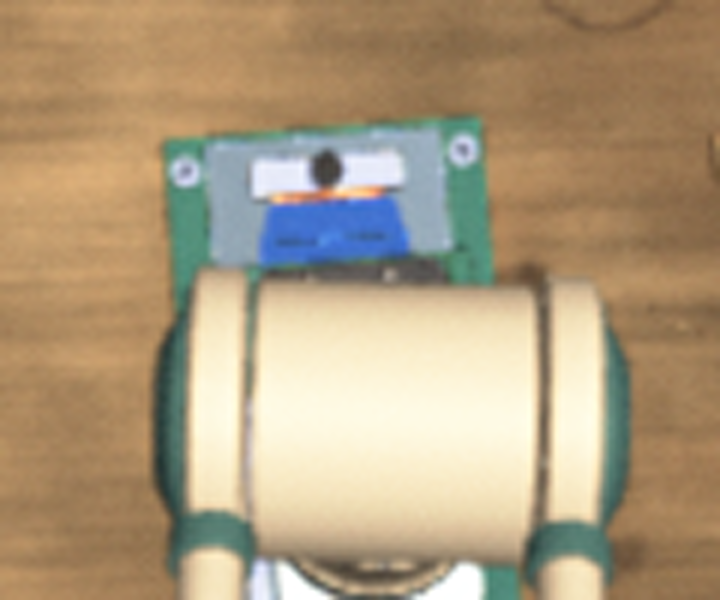

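Home: the bumper is fully in against the stop block (j_top row ≈195, j_side about (510,295)), held 1.6 s at about 14 N. Easing the push, then opening slightly.

```bash
python3 -m handwheel '[[0,-1,-0.1,0,0,0,8],[0,-2,-0.2,0,0,0,8],[0,-3,-0.2,0,0,0,8],[0,-3.5,-0.2,0,0,0,8],[0,-3.5,-0.2,0,0,0,8]]' 35 >/dev/null; python3 w.py
python3 -m handwheel '[[0,0,0,0,0,0,8]]' 8 >/dev/null; python3 w.py
```

```text
t 21.45 along grip -63.0 nose 76.0 lat -0.46 z 52.2 | Falong -7.3 Flat -4.6 Fz 0.7 | T [-0.95  1.11 -0.21] yaw 0.0514 w 13.8
t 21.55 along grip -63.1 nose 75.9 lat -0.10 z 52.1 | Falong -6.5 Flat -3.0 Fz 1.5 | T [-0.68  1.17 -0.04] yaw 0.0516 w 13.9
```

```bash
python3 -m handwheel '[[0,-0.7,0,0,0,0,8],[0,-0.7,0,0,0,0,8]]' 8 >/dev/null; python3 w.py
python3 -m handwheel '[[0,-0.7,0,0,0,0,20],[0,-0.7,0,0,0,0,34],[0,-0.7,0,0,0,0,34],[0,-0.7,0,0,0,0,34]]' 8 >/dev/null; python3 w.py
```

```text
t 21.75 along grip -63.2 nose 75.8 lat -0.01 z 52.1 | Falong -6.6 Flat -3.6 Fz 0.7 | T [-0.72  0.99 -0.12] yaw 0.0516 w 14.2
t 22.15 along grip -60.9 nose 78.1 lat -0.00 z 52.8 | Falong -1.0 Flat 0.3 Fz -0.1 | T [-0.06  0.08  0.05] yaw 0.0510 w 33.8
```

The fingers are open and free (forces ≈0). Lifting straight up.

```bash
python3 -m handwheel '[[0,-2,-8,0,0,0,34],[0,-2,-20,0,0,0,34],[0,-2,-40,0,0,0,34],[0,-2,-65,0,0,0,34],[0,-2,-90,0,0,0,34]]' >/dev/null; python3 w.py
python3 -m handwheel '[[0,-40,-30,0,0,0,34],[0,-80,-50,0,0,0,34],[0,-120,-70,0,0,0,34],[0,-150,-80,0,0,0,34],[0,-150,-80,0,0,0,34]]' >/dev/null; python3 w.py
python3 - <<'E'
from h import *
for n in("side","top"):
    c=cams.capture(n)["pixels"]; cv2.imwrite(f"pics/k_{n}_full.png",c);c=c[170:320,240:440] if n=="side" else c[150:300,240:440]; cv2.imwrite(f"pics/k_{n}.png",cv2.resize(c,None,fx=4,fy=4,interpolation=2))
E
```

```text
t 22.65 along grip -63.8 nose 75.2 lat -0.35 z 144.3 | Falong -0.0 Flat 0.1 Fz -0.3 | T [-0.1   0.06  0.05] yaw 0.0510 w 33.8
t 23.15 along grip -216.8 nose -77.8 lat -0.11 z 225.3 | Falong 0.8 Flat 1.4 Fz -0.1 | T [-0.03  0.12 -0.01] yaw 0.0509 w 34.0
```

View pics/k_side.png

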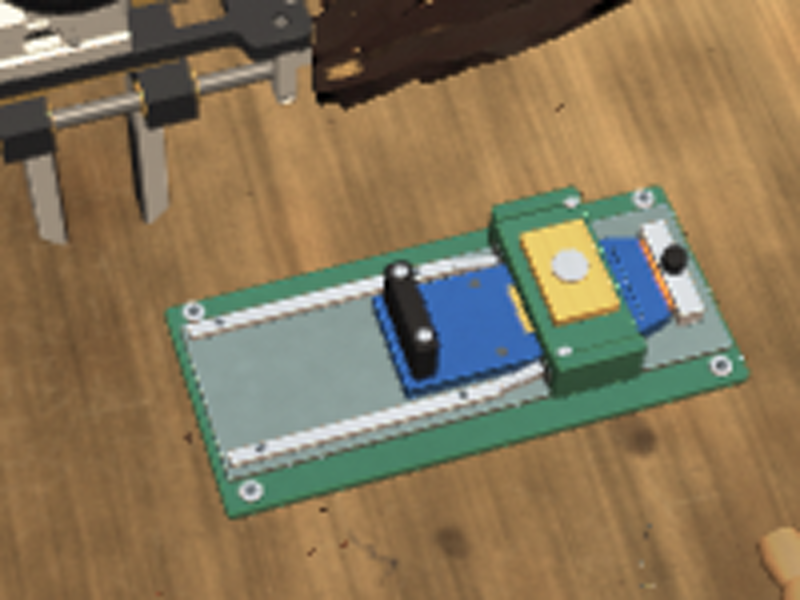

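View pics/k_top_full.png

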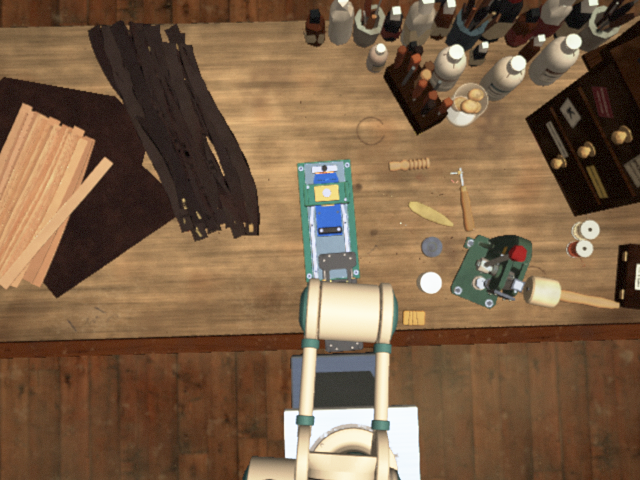

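Run:
```python
from h import *
c=cv2.imread("pics/k_top_full.png")[140:240,270:390]; s=cv2.imread("pics/k_side_full.png")[190:290,320:440]
cv2.imwrite("pics/l.png",np.vstack([cv2.resize(x,None,fx=5,fy=3 and 5,interpolation=2)[100:400] if 0 else cv2.resize(x,None,fx=5,fy=5,interpolation=2)[:300] for x in(c,s)]))
```

```text
(no output)
```

View pics/l.png

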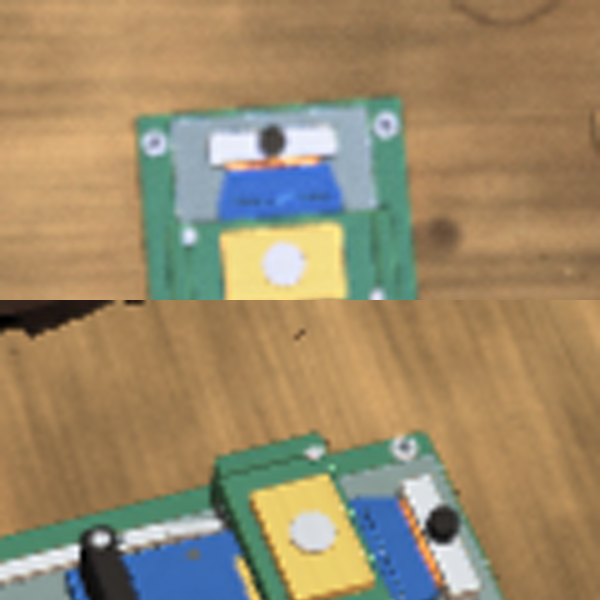

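The carrier is still home: nose against the orange strip, which lies against the stop (top row 172.4, against 172.5 under load). The bystanders have not moved, so I'll hand in.

```bash
python3 -c "
from workcell import ticket
print(ticket.close_job())"
```

```text
the job is handed in; nothing more can be done
None
```

The die carrier is loaded and standing home against the stop, and the job was handed in at about 23 s of the 72 s allowed.

- **Loading:** I lifted it level by the black bar, laid it on the bed between the rails and slid it under the bridge. Wrist drag stayed at 7 N or less at the roller. The bumper touched with the nose about 70 mm past the mouth and stood solid at about 76 mm.
- **Pressing:** I held it 1.6 s at 13.5–14.2 N at the wrist. About 3–4 N of that is drag, so I estimate the stop saw 10–11 N; the stop force itself was not measured. The push along the slide never read above 14.2 N.
- **Release:** I eased the push and opened the fingers to 34 mm. The tool drifted about 2 mm forward as they opened, then the forces read near zero. I lifted straight up and backed away.
- **Last checks:** The final pictures show the nose against the bumper and the bumper against the stop block, at the same image row as under load (172.4 against 172.5). I compared the bystanders by eye in the top picture and they look unmoved.

No check failed. The forces above are readings taken between moves.

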